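# Free-running check of a cooling blower

### The job

Lift the transit bar off the opened blower and lay it flat in the parts tray without dropping it. Then check that the impeller turns freely: with the fingertips resting lightly (under 12 N) on its flat face, push it round clockwise until its index hole has passed the pointer on the rim and made one whole turn more, and leave it with the hole at the pointer. Leave the other things on the bench where they are.

Things in the scene. Friction and masses are not known exactly. Their poses are not given: they have to be found in the camera images.
- blower: grey blower housing, cover off, fixed to the bench: 200 mm square flange and on it a round open drum, outer radius 98 mm, wall 10 mm, rim 70 mm above the bench. Origin on the impeller's axis at bench level, z up. At +y and -y of the rim two pairs of blocks, 8 mm high, form slots 30 mm wide that locate the transit bar. Over 12 N between robot and blower is too much
- pointer (a point): the pointer, a dark block 16 x 28 mm, 12 mm high, on the rim at the housing's -x side; this point is the middle of its top, 82 mm above the bench, 96 mm from the axis
- mouth (a point): centre of the drum's mouth, on the axis at rim height. Below lies the impeller, a smooth metal disc, radius 80 mm, with nothing standing up on it: it is turned by fingertip friction. Its flat face is 8 to 24 mm below the rim; this varies and is not measured: feel for it. It floats on an axial spring: yields from about 1.5 N, then 2.2 N per mm, and grinds on its base after 4 mm (about 10 N)
- impeller (a joint): impeller angle, rad, not wrapped, growing clockwise seen from above; 0 = index hole (black, 15 mm wide, 67 mm from the axis; other holes 5 mm) at the pointer. Starts between -1.8 and -0.5, must end at 6.28. Drag about 0.09 to 0.12 N m: shut fingertips pressing 5 to 6 N at 50 mm from the axis carry it round at 55 mm/s; much lighter slips. Stops where left
- transit_bar: loose flat steel bar 190 x 24 x 12 mm (0.14 to 0.28 kg) lying across the drum on its rim, in the rim's slots. Origin at the centre of its underside, x along the bar, z up. In its middle stands a grip fin, 44 mm along the bar, 14 mm thick (along its y), from 12 to 43 mm above the origin: pinch it across its thickness from above
- tray: black open parts tray fixed to the bench, 120 mm (x) x 236 mm (y) outside, 22 mm high, wall and floor 4 mm; the bar fits in along the tray's y. Origin at the centre of its underside, z up
- bearing: spare ball bearing, steel ring 36 mm across, 11 mm high, loose near the blower; leave it where it is
- tape_roll: black roll of tape 64 mm across, 19 mm high, loose near the tray; leave it where it is
- screwdriver: screwdriver about 190 mm long, loose at the back; leave it where it is
- multimeter: multimeter 150 x 75 x 36 mm, loose at the back; leave it where it is
- cleaner: white bottle 60 mm across, 130 mm high, loose at the back; leave it where it is
- scanner: hand scanner about 165 x 42 x 39 mm, loose at the back; leave it where it is
Mind the look-alikes: they are no part of the job. There is more than one size of the transit_bar; the job needs the larger.

How it is judged:
By the outcome, as a careful person would: the job done as asked, in the order asked, and still so for the second after the job is handed in, with the robot touching nothing.
It also fails if it takes over 72 s, if anything falls off the work surface, if the arm or the gripper's body presses on something with over 40 N, if the wrist force passes 120 N, or if a joint passes its speed limit or range.

### The arm

A 6-joint arm with a two-finger parallel gripper is mounted at the origin on the work surface. World frame = base frame: x ahead of the robot, y to its left, z up, the work surface at z = 0. Lengths are in mm, angles in rad, forces in N, time in s.
With the tool pointing down it reaches from about 250 to 775 mm from the base axis. Payload 4 kg.
Tool frame: the origin (TCP) lies at the very end of the fingers, on their centre line; the grasp point (between the pads) lies robot.pinch_z behind it (robot.pinch_z is the distance from the TCP to the grasp point, in mm); z points along the fingers, y is the line along which they close (so a half turn about z gives the same grasp; the last joint's range is limited). The gripper opens to 85 mm and grips with 20 to 120 N. Pads are 22 mm wide; open, the fingers measure 114 mm over their backs; the gripper's body (76 mm by 85 mm) begins 54 mm behind the grasp point. The pads swing forward as they close: fully open they stand 13 mm farther back than shut.
Start: joints at [-1.252, 0.087, 1.371, -0, 1.684, -0.103], TCP at [225.171, -501.812, 231.341] pointing down, gripper open.
Joint ranges: [-3.1, 3.1], [-0.76, 2.03], [0.27, 2.55], [-1.08, 4.22], [0.17, 2.65], [-2.57, 2.57]. Speed limits (rad/s): [2.79, 2.79, 3.14, 3.14, 3.14, 3.14].

### API

Orientations are given as a unit quaternion [w, x, y, z].
In Python, from rig import robot gives the robot as it stands.
- The arm moves only by the tool move_arm, never from a script. Its argument "steps" is a list of rows, each a list of 3 entries, a list of its own where there are three numbers: the shift along the tool's x, y, z in mm, then the turn, a rotation vector about the tool's x, y, z in rad, then the gripper command: -1 is fully open, 1 is shut, values between are in proportion. A call has 1 to 5 rows; each row is the pose to reach, as a shift and turn from the pose commanded when the call began, along the tool's axes at that moment; what a row does not reach only later rows make up. A row lasts 1/8 s, in which the tool goes at most 62.5 mm and 10.7 degrees, less where a joint would pass 70% of its speed; a pose out of reach is approached as far as the arm can. A call with a gripper value outside its range is refused whole. The fingers move at their own pace and stop on an object; "grip_force" is the grip in N (left out, the last holds). Time passes only in rows, so rows that repeat a pose let the fingers close. It gives the time, the measured TCP pose, the force, the opening and the grip force at its end, in the units of the state.
- robot.get_obs(): the state, without advancing time (a new reading comes with each control period).
- robot.snapshot(name): name is "scene" or "top"; returns (picture, depth): 384x512x3 uint8, red, green, blue; 384x512 float32, mm along the optical axis (not along the pixel's ray), 0 where there is no reading.
- robot.get_calibration(name): a dict with "intrinsics" (3x3 intrinsics, pixels), "R" (3x3) and "t" (3): a world point X has camera coordinates R X + t. Camera axes: x right, y down, z forward; pixel columns grow to the right and rows downward; lengths in mm; the calibration is good to about 2 mm. A picture is of the moment at which its call begins. get_calibration takes no time and is no camera call.
- robot.sign_off(): hands the job in; it is judged then, once.
The state is a dict: "t": time; "qpos": joint angles; "joint_vel": joint speeds; "tau": joint torques, N m; "tool_pos": TCP position; "ee_rot": TCP orientation; "wrist_force": force on the tool from outside, world axes, zero at the start; "ft_torque": the same for the moment, N m; "opening": finger opening in mm; "finger_force": force on a finger pad.
Only numpy, scipy, OpenCV 4.12 (cv2) and the standard library are available. Lean on these libraries where they do the work, as an engineer would, in place of code of your own. Each camera call takes 0.05 s, during which the arm holds its last target. There are 200 camera calls.

## Working session

There is one attempt and no reset: what is moved stays moved. The work goes in short steps, Python scripts to look and compute and a tool call to move; the robot and the scene stay as the last step left them, time stands still between calls to the robot, and variables do not carry over. Pictures are saved under pics/ and viewed, at most 10 in all, crops included, and the job is handed in when it is done.

Besides the shell and the picture viewer there is one more tool, called after "Request:" as name([rows], argument=value, ...), one row to a line, values as JSON. move_arm: Moves the arm, as the interface text tells. Its arguments: {"type":"object","properties":{"steps":{"type":"array","items":{"type":"array"}},"grip_force":{"type":"number"}},"required":["steps"]}

```bash
mkdir -p pics; ls
python3 - <<'E'
from rig import robot
import cv2,numpy as np
o=robot.get_obs(); print({k:np.round(v,3).tolist() for k,v in o.items()}); print(robot.pinch_z)
for n in("top","scene"):
    p,d=robot.snapshot(n); np.savez(f"{n}.npz",p=p,d=d); cv2.imwrite(f"pics/{n}0.png",p[:,:,::-1])
    c=robot.get_calibration(n); print(n,{k:np.round(v,3).tolist() for k,v in c.items()})
E
```

```text
pics
{'t': 0.0, 'qpos': [-1.252, 0.088, 1.372, 0.0, 1.684, -0.103], 'joint_vel': [-0.0, -0.001, -0.001, 0.001, -0.001, -0.001], 'tau': [-0.001, -35.187, -31.327, -0.0, 0.011, -0.0], 'tool_pos': [225.009, -501.312, 230.124], 'ee_rot': [-0.001, 0.978, 0.209, -0.0], 'wrist_force': [-0.413, 0.238, 0.724], 'ft_torque': [0.02, -0.016, 0.009], 'finger_force': 0.0, 'opening': 85.579}
18.700000000000003
top {'intrinsics': [[451.947, 0.0, 252.046], [0.0, 451.947, 192.389], [0.0, 0.0, 1.0]], 'R': [[-0.023, -1.0, 0.009], [-0.982, 0.021, -0.188], [0.188, -0.013, -0.982]], 't': [-24.137, 582.307, 1141.964]}
scene {'intrinsics': [[445.983, 0.0, 254.709], [0.0, 445.983, 190.094], [0.0, 0.0, 1.0]], 'R': [[0.858, 0.513, -0.001], [0.394, -0.66, -0.64], [-0.329, 0.549, -0.769]], 't': [-460.933, -196.22, 1333.007]}
```

View pics/top0.png

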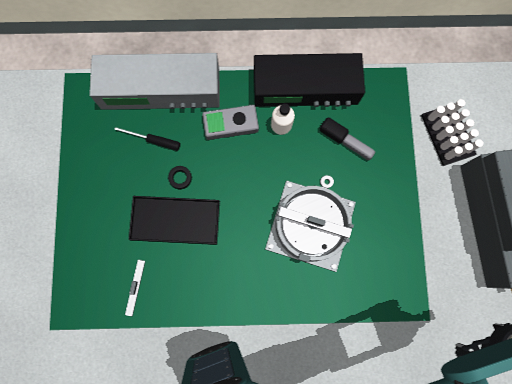

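View pics/scene0.png

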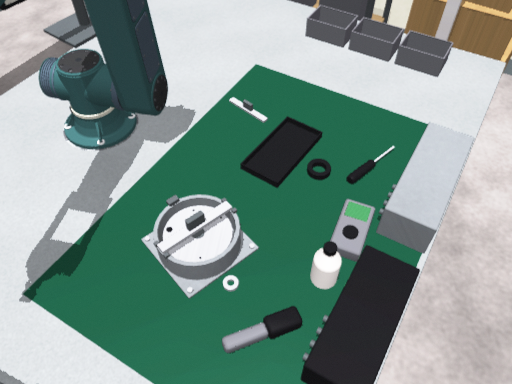

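The top view shows the blower around (313,223), with the larger bar across it, its fin at (316,222) and the index hole near (324,247). The tray is at (175,220), and the small look-alike bar is at (135,288). In the scene view the pointer is at about (172,200). Next I'll measure these.

```bash
cat > h.py <<'E'
from rig import robot
import cv2,numpy as np
def plane(n,px,z):
    c=robot.get_calibration(n);K,R,t=map(np.array,(c["intrinsics"],c["R"],c["t"]))
    px=np.atleast_2d(np.array(px,float)); r=np.c_[px,np.ones(len(px))]@np.linalg.inv(K).T@R
    o=-R.T@t; return o+r*((z-o[2])/r[:,2])[:,None]
def cloud(n,d):
    c=robot.get_calibration(n);K,R,t=map(np.array,(c["intrinsics"],c["R"],c["t"]))
    v,u=np.mgrid[:384,:512]; q=np.stack([u,v,np.ones_like(u)],-1)@np.linalg.inv(K).T*d[...,None]
    return (q-t)@R
def proj(n,X):
    c=robot.get_calibration(n);K,R,t=map(np.array,(c["intrinsics"],c["R"],c["t"]))
    q=(np.atleast_2d(X)@R.T+t)@K.T; return q[:,:2]/q[:,2:]
E
python3 - <<'E'
from h import *
for n in("top","scene"):
    f=np.load(n+".npz");p,d=f["p"],f["d"];C=cloud(n,d)
    # tray: dark pixels near
    g=p.max(2)
    if n=="top": tw=(slice(185,255),slice(120,230)); bw=(slice(170,280),slice(255,365))
    else: tw=(slice(110,190),slice(235,330)); bw=(slice(185,300),slice(135,265))
    m=np.zeros(g.shape,np.uint8); m[tw]=(g[tw]<60)
    cs=max(cv2.findContours(m,0,1)[0],key=cv2.contourArea)
    W=plane(n,cs[:,0],22.)[:,:2]; r=cv2.minAreaRect(W.astype(np.float32)); print(n,"tray",r)
    Z=C[...,2]; 
    M=np.zeros(g.shape,bool); M[bw]=True
    fin=M&(Z>100)&(Z<125); print(n,"fin px",fin.sum(),C[fin].mean(0),np.median(Z[fin]),cv2.minAreaRect(C[fin][:,:2].astype(np.float32)))
    bar=M&(Z>77)&(Z<86)&(g>170); print("bar",bar.sum(),np.median(Z[bar]),cv2.minAreaRect(C[bar][:,:2].astype(np.float32)))
    rim=M&(Z>66)&(Z<74); P=C[rim][:,:2]
    A=np.c_[2*P,np.ones(len(P))]; 
    s=np.linalg.lstsq(A,(P**2).sum(1),rcond=None)[0]; print("rim",rim.sum(),s[:2],np.sqrt(s[2]+s[0]**2+s[1]**2))
    y=bw; cv2.imwrite(f"pics/{n}crop.png",cv2.resize(p[y][:,:,::-1],None,fx=4.5,fy=4.5,interpolation=2))
E
python3 -c "
import cv2,numpy as np
a=cv2.imread('pics/topcrop.png');b=cv2.imread('pics/scenecrop.png')
a=cv2.resize(a,(400,400));b=cv2.resize(b,(400,354));c=np.zeros((400,800,3),np.uint8);c[:,:400]=a;c[:354,400:]=b;cv2.imwrite('pics/both.png',c)"
```

```text
top tray ((518.0559692382812, 173.41293334960938), (235.47914123535156, 121.59172821044922), 85.80110931396484)
top fin px 112 [ 495.92814148 -195.76730412  110.9580037 ] 111.33310971076409 ((496.6372375488281, -196.49876403808594), (43.75019454956055, 14.508427619934082), 72.50629425048828)
bar 506 81.23999905936883 ((462.6605224609375, -182.5228271484375), (189.18675231933594, 104.7840347290039), 67.86373138427734)
rim 661 [ 496.99167384 -195.81977804] 92.11040690699615
scene tray ((525.9549560546875, 167.38140869140625), (250.30409240722656, 126.71099853515625), 85.91405487060547)
scene fin px 167 [ 501.78553129 -198.50065121  110.53059926] 111.91432051994042 ((500.18353271484375, -197.01222229003906), (43.505645751953125, 15.414911270141602), 71.28482818603516)
bar 616 82.36765813565265 ((498.4332275390625, -195.46083068847656), (190.96820068359375, 28.149917602539062), 71.08833312988281)
rim 940 [ 501.09988037 -197.3930038 ] 91.27759076545829
```

View pics/both.png

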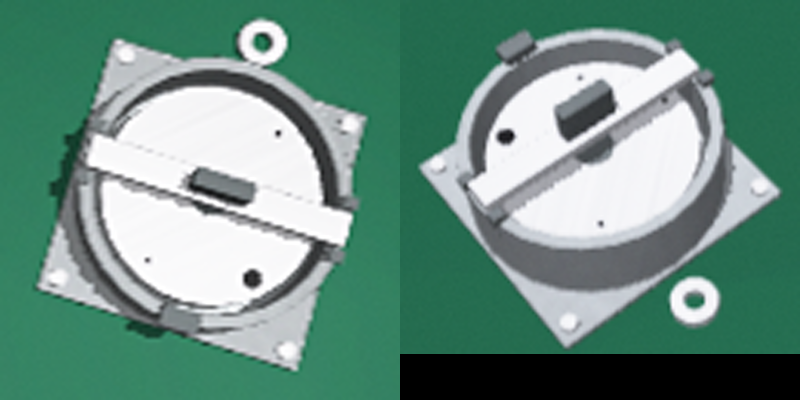

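The crops confirm the geometry. The pointer is at top-view px (304,257) and the index hole at (324,246), which needs about 0.7 rad clockwise to reach the pointer. The axis comes out at about (498.5, -196.7), the bar yaw at 72° and the fin top near 112 mm. All of these agree with the sizes given.

```bash
cat >> h.py <<'E'
from scipy.spatial.transform import Rotation as Ro
def go(x,y,z,yd):
    """shift and rotvec (tool axes) to the TCP target, tool down, tool y at yd degrees"""
    o=robot.get_obs();w,a,b,c=o["ee_rot"];R=Ro.from_quat([a,b,c,w])
    th=np.radians(yd);Y=np.array([np.cos(th),np.sin(th),0]);Z=np.array([0,0,-1.]);T=np.c_[np.cross(Y,Z),Y,Z]
    print(np.round(R.inv().apply(np.array([x,y,z])-o["tool_pos"]),1).tolist(),np.round((R.inv()*Ro.from_matrix(T)).as_rotvec(),3).tolist(),"F",np.round(o["wrist_force"],1),"t",o["t"])
E
python3 - <<'E'
from h import *
go(498.4,-196.7,170,-18.2)
f=np.load("top.npz");C=cloud("top",f["d"]);print("face",C[243:252,305:318,2].round(0)[::3,::4], np.median(C[235:250,295:315,2]))
print(plane("top",[[324.3,246.5]],55),plane("top",[[304.5,257.5]],82))
E
```

```text
[374.1, -165.9, 60.7] [-0.002, -0.001, -0.831] F [0.2 0.3 0.1] t 0.1
face [[52. 48. 49. 52.]
 [46. 47. 52. 51.]
 [49. 49. 47. 46.]] 48.89354534789187
[[ 434.73794233 -221.31754383   55.        ]] [[ 406.48321946 -165.23455477   82.        ]]
```

Request:
move_arm([
  [[60, -26, 0], [0, 0, -0.16], -0.2],
  [[115, -52, 0], [0, 0, -0.33], -0.2],
  [[170, -76, 0], [0, 0, -0.5], -0.2],
  [[225, -100, 0], [0, 0, -0.66], -0.2],
  [[260, -115, 10], [-0.002, -0.001, -0.83], -0.2],
], grip_force=60)

```text
t: 0.72
tool_pos: [416.9, -288.4, 221.8]
ee_rot: [0.002, 0.808, 0.589, 0.0]
wrist_force: [0.3, -0.0, -0.3]
opening: 51.0
finger_force: 0.0
```

```bash
python3 -c "
from h import *
go(498.4,-196.7,135,-18.2);print(robot.get_obs()['opening'])"
```

```text
[112.5, 49.2, 86.7] [0.003, 0.002, 0.006] F [ 0.3 -0.  -0.3] t 0.725
51.03916999518736
```

Request:
move_arm([
  [[45, 20, 30], [0, 0, 0], -0.2],
  [[90, 40, 60], [0, 0, 0], -0.2],
  [[112.5, 49, 86], [0.003, 0.002, 0.006], -0.2],
  [[112.5, 49, 86], [0.003, 0.002, 0.006], -0.2],
  [[112.5, 49, 86], [0.003, 0.002, 0.006], -0.2],
])

```text
t: 1.35
tool_pos: [497.1, -199.8, 135.8]
ee_rot: [-0.0, 0.812, 0.583, -0.001]
wrist_force: [0.3, -1.0, 1.0]
opening: 51.6
finger_force: 0.0
```

```bash
python3 -c "
from h import *
go(498.4,-196.7,87,-18.2);o=robot.get_obs();print(o['tool_pos'],o['opening'])"
```

```text
[3.4, 0.3, 48.8] [-0.001, 0.001, -0.008] F [ 0.3 -1.   1. ] t 1.35
[ 497.05867468 -199.84665319  135.78284645] 51.57389507871387
```

Request:
move_arm([
  [[2, 0, 20], [0, 0, 0], -0.2],
  [[2, 0, 38], [0, 0, 0], -0.2],
  [[2, 0, 48], [0, 0, -0.004], -0.2],
  [[2, 0, 48], [0, 0, -0.004], -0.2],
  [[2, 0, 48], [0, 0, -0.004], -0.2],
])

```text
t: 1.98
tool_pos: [498.1, -197.7, 87.9]
ee_rot: [-0.0, 0.811, 0.585, -0.0]
wrist_force: [0.4, 0.5, 0.2]
opening: 51.4
finger_force: 0.0
```

```bash
python3 -c "
from h import *
go(498.4,-196.7,87,-18.2);o=robot.get_obs();print(o['tool_pos'],o['opening'])
p,d=robot.snapshot('scene');q,_=robot.snapshot('top')
c=np.hstack([cv2.resize(p[130:290,130:290],(400,400)),cv2.resize(q[150:280,245:375],(400,400))]);cv2.imwrite('pics/g1.png',c[:,:,::-1])"
```

```text
[1.0, -0.0, 0.9] [-0.0, -0.0, -0.004] F [0.4 0.5 0.2] t 1.975
[ 498.09612906 -197.6571552    87.87816765] 51.409835498192976
```

View pics/g1.png

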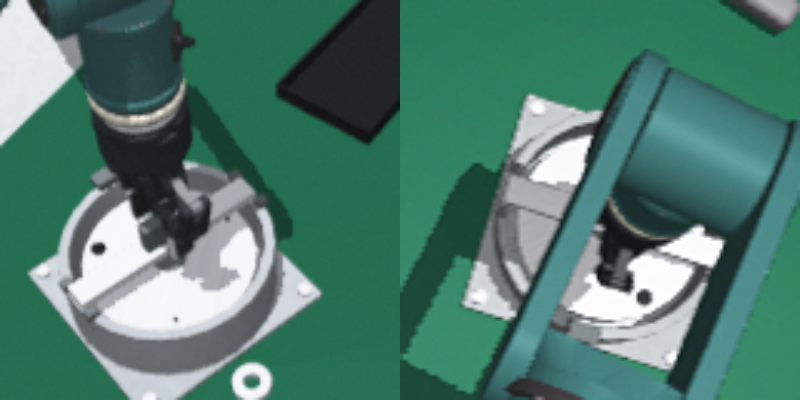

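In the scene crop the fingers straddle the fin at about (170,225), so I'm closing.

Request:
move_arm([
  [[0, 0, 0], [0, 0, 0], 0.3],
  [[0, 0, 0], [0, 0, 0], 0.6],
  [[0, 0, 0], [0, 0, 0], 1],
  [[0, 0, 0], [0, 0, 0], 1],
  [[0, 0, 0], [0, 0, 0], 1],
], grip_force=70)

```text
t: 2.7
tool_pos: [498.1, -197.4, 87.7]
ee_rot: [-0.0, 0.811, 0.585, -0.0]
wrist_force: [0.7, -0.2, 3.0]
opening: 12.5
finger_force: 70.4
```

Request:
move_arm([
  [[0, 0, 0], [0, 0, 0], 1],
  [[0, 0, -3], [0, 0, 0], 1],
  [[0, 0, -7], [0, 0, 0], 1],
  [[0, 0, -12], [0, 0, 0], 1],
  [[0, 0, -18], [0, 0, 0], 1],
])

```text
t: 3.32
tool_pos: [497.6, -197.2, 105.3]
ee_rot: [-0.001, 0.811, 0.585, -0.0]
wrist_force: [-0.1, 1.1, -2.0]
opening: 12.6
finger_force: 70.1
```

Request:
move_arm([
  [[0, 0, -15], [0, 0, 0], 1],
  [[0, 0, -35], [0, 0, 0], 1],
  [[0, 0, -55], [0, 0, 0], 1],
  [[0, 0, -60], [0, 0, 0], 1],
  [[0, 0, -60], [0, 0, 0], 1],
])

```text
t: 3.95
tool_pos: [498.0, -197.4, 165.8]
ee_rot: [-0.0, 0.811, 0.585, -0.0]
wrist_force: [-0.0, 0.2, -1.5]
opening: 12.5
finger_force: 70.1
```

```bash
python3 -c "
from h import *
go(519.5,172,120,-4.2);o=robot.get_obs();print(o['tool_pos'],o['opening'])"
```

```text
[357.3, -96.2, 45.8] [-0.0, -0.0, -0.248] F [-0.   0.2 -1.5] t 3.95
[ 498.01983274 -197.40650273  165.75846632] 12.478023912745844
```

Request:
move_arm([
  [[25, -7, 0], [0, 0, -0.02], 1],
  [[65, -18, 0], [0, 0, -0.05], 1],
  [[105, -28, 0], [0, 0, -0.08], 1],
  [[145, -39, 0], [0, 0, -0.11], 1],
  [[185, -50, 0], [0, 0, -0.14], 1],
])

```text
t: 4.58
tool_pos: [508.1, -4.6, 164.1]
ee_rot: [-0.002, 0.768, 0.641, -0.001]
wrist_force: [0.0, -0.1, -1.7]
opening: 12.7
finger_force: 70.0
```

```bash
python3 -c "
from h import *
go(519.5,172,100,-4.2)"
```

```text
[175.8, -20.1, 64.2] [-0.004, -0.001, -0.107] F [ 0.  -0.1 -1.7] t 4.575
```

Request:
move_arm([
  [[40, -5, 0], [0, 0, -0.03], 1],
  [[80, -9, 10], [0, 0, -0.05], 1],
  [[120, -14, 25], [0, 0, -0.08], 1],
  [[155, -18, 45], [0, 0, -0.1], 1],
  [[174, -20, 64], [0, 0, -0.105], 1],
])

```text
t: 5.2
tool_pos: [519.5, 170.2, 99.5]
ee_rot: [-0.001, 0.733, 0.68, -0.001]
wrist_force: [0.2, -0.6, -3.0]
opening: 12.9
finger_force: 70.0
```

Request:
move_arm([
  [[0, 0, 0], [0, 0, 0], 1],
  [[0, 0, 0], [0, 0, 0], 1],
  [[0, 0, 0], [0, 0, 0], 1],
])

```text
t: 5.58
tool_pos: [521.1, 167.9, 102.5]
ee_rot: [-0.0, 0.734, 0.679, 0.0]
wrist_force: [-0.1, 0.5, -0.7]
opening: 12.4
finger_force: 69.8
```

```bash
python3 -c "
from h import *
go(519.5,172,23,-4.2)
p,d=robot.snapshot('scene');q,_=robot.snapshot('top')
c=np.hstack([cv2.resize(p[60:220,210:370],(400,400)),cv2.resize(q[150:280,110:240],(400,400))]);cv2.imwrite('pics/g2.png',c[:,:,::-1])"
```

```text
[3.9, -2.0, 79.5] [0.001, -0.001, -0.004] F [-0.1  0.5 -0.7] t 5.575
```

View pics/g2.png

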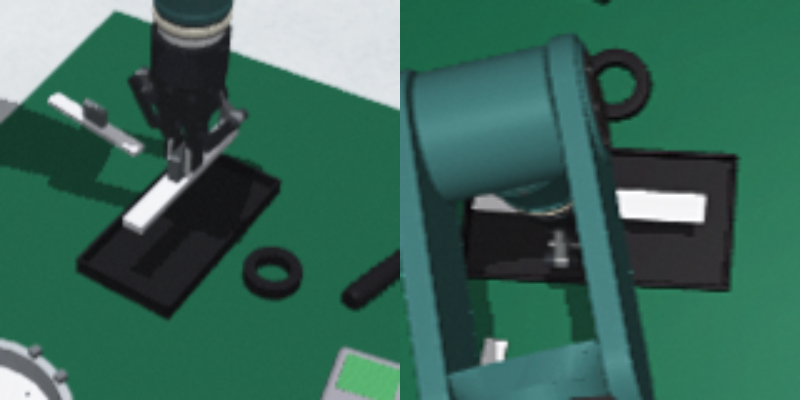

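The bar is held level over the tray, parallel to its long side, so I'm lowering it.

Request:
move_arm([
  [[2, -1, 20], [0, 0, 0], 1],
  [[4, -2, 40], [0, 0, 0], 1],
  [[4, -2, 57], [0, 0, 0], 1],
  [[4, -2, 67], [0, 0, 0], 1],
  [[4, -2, 73], [0, 0, 0], 1],
])

```text
t: 6.3
tool_pos: [518.6, 172.8, 28.1]
ee_rot: [-0.001, 0.734, 0.68, -0.0]
wrist_force: [-1.3, 0.4, -2.7]
opening: 12.8
finger_force: 69.9
```

Request:
move_arm([
  [[0, 0, 1.5], [0, 0, 0], 1],
  [[0, 0, 3], [0, 0, 0], 1],
  [[0, 0, 4.5], [0, 0, 0], 1],
  [[0, 0, 5], [0, 0, 0], 1],
  [[0, 0, 5], [0, 0, 0], 1],
])

```text
t: 6.92
tool_pos: [518.6, 173.1, 23.6]
ee_rot: [-0.001, 0.733, 0.68, -0.0]
wrist_force: [0.5, -0.2, -2.5]
opening: 12.8
finger_force: 69.9
```

Request:
move_arm([
  [[0, 0, 1], [0, 0, 0], 1],
  [[0, 0, 1.5], [0, 0, 0], 1],
  [[0, 0, 2], [0, 0, 0], 1],
  [[0, 0, 2], [0, 0, 0], 1],
])

```text
t: 7.42
tool_pos: [518.5, 173.0, 21.7]
ee_rot: [-0.001, 0.733, 0.68, -0.0]
wrist_force: [-0.6, -0.1, 0.4]
opening: 12.5
finger_force: 70.3
```

The wrist load has gone, so the bar is resting on the tray floor. I'm opening slowly.

Request:
move_arm([
  [[0, 0, 0.5], [0, 0, 0], 1],
  [[0, 0, 0.5], [0, 0, 0], 0.5],
  [[0, 0, 0.5], [0, 0, 0], 0.2],
  [[0, 0, 0.5], [0, 0, 0], 0.1],
  [[0, 0, 0.5], [0, 0, 0], 0.0],
])

```text
t: 8.05
tool_pos: [518.6, 173.0, 20.9]
ee_rot: [-0.001, 0.733, 0.68, -0.0]
wrist_force: [0.1, -1.0, 0.4]
opening: 42.3
finger_force: 0.0
```

Request:
move_arm([
  [[0, 0, -5], [0, 0, 0], 0],
  [[0, 0, -25], [0, 0, 0], 0],
  [[0, 0, -60], [0, 0, 0], 0],
  [[0, 0, -90], [0, 0, 0], 0],
  [[0, 0, -120], [0, 0, 0], 0.5],
])

```text
t: 8.68
tool_pos: [518.8, 173.0, 142.4]
ee_rot: [-0.001, 0.733, 0.68, 0.0]
wrist_force: [0.1, -0.3, -0.7]
opening: 26.0
finger_force: 0.0
```

```bash
python3 -c "
from h import *
a=np.radians(-18.2+180-90)
# 50 mm from axis; clear of pointer: start at axis + 50*(dir)
print('opening',robot.get_obs()['opening'])
go(498.5,-146.7,110,-4.2)"
```

```text
opening 26.045163343637046
[-320.3, 4.1, 32.2] [-0.001, -0.001, -0.003] F [ 0.1 -0.3 -0.7] t 8.675
```

Request:
move_arm([
  [[-30, 0, 0], [0, 0, -0.02], 1],
  [[-80, 1, 0], [0, 0, -0.04], 1],
  [[-130, 2, 0], [0, 0, -0.06], 1],
  [[-180, 2, 0], [0, 0, -0.076], 1],
  [[-230, 3, 0], [0, 0, -0.076], 1],
], grip_force=20)

```text
t: 9.3
tool_pos: [504.1, -58.2, 141.4]
ee_rot: [-0.0, 0.707, 0.707, 0.0]
wrist_force: [1.2, 0.3, -0.3]
opening: 0.2
finger_force: 0.0
```

```bash
python3 -c "
from h import *
go(498.5,-146.7,100,0)
q,d=robot.snapshot('top');C=cloud('top',d)
g=q.max(2)
c=cv2.resize(q[150:290,110:370],(780,420));cv2.imwrite('pics/g3.png',c[:,:,::-1])"
```

```text
[-88.6, -5.6, 41.4] [-0.0, -0.001, 0.0] F [ 1.2  0.3 -0.3] t 9.3
```

View pics/g3.png

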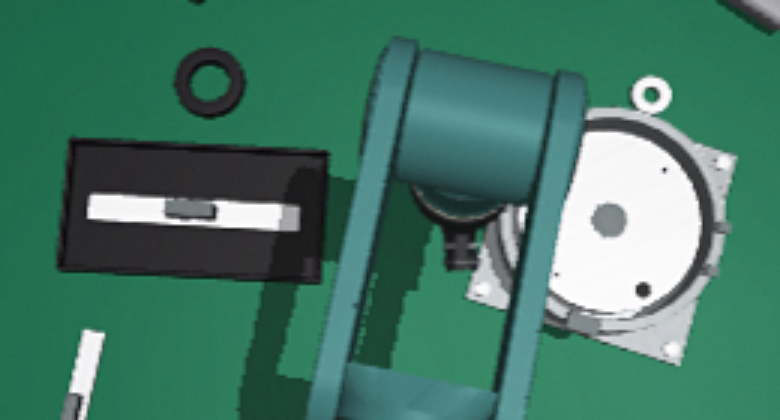

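The bar lies flat in the tray. The impeller is clear, with the hub at (313,223), the hole at (324,247) and the pointer at (305,257). Next I'll move over the face.

Request:
move_arm([
  [[-40, -2, 0], [0, 0, 0], 1],
  [[-80, -5, 0], [0, 0, 0], 1],
  [[-88, -5.6, 15], [0, 0, 0], 1],
  [[-88, -5.6, 41], [0, 0, 0], 1],
  [[-88, -5.6, 41], [0, 0, 0], 1],
])

```text
t: 9.98
tool_pos: [496.6, -143.0, 96.8]
ee_rot: [-0.004, 0.707, 0.707, -0.001]
wrist_force: [-0.7, 0.5, 0.0]
opening: -0.1
finger_force: 0.0
```

```bash
python3 -c "
from h import *
go(498.5,-146.7,60,0)
def ang(c,h,zc,zh):
    C=plane('top',[c],zc)[0];H=plane('top',[h],zh)[0];v=(H-C)[:2];print(C,H,np.hypot(*v));return np.arctan2(v[1],v[0])
c=[313.3,223.3]
h=ang(c,[324.3,246.7],49,49);p=ang(c,[304.7,257.3],49,82)
print(h,p,'to go cw',np.mod(h-p,2*np.pi))"
```

```text
[-3.8, 2.2, 36.8] [-0.007, -0.004, 0.0] F [-0.7  0.5  0. ] t 9.975
[ 496.53222008 -196.59330668   49.        ] [ 434.61837313 -222.31109373   49.        ] 67.04274020831697
[ 496.53222008 -196.59330668   49.        ] [ 406.9712081  -165.76214218   82.        ] 94.71924604735686
-2.74789818259909 2.8100516191060216 to go cw 0.7252355054744744
```

Request:
move_arm([
  [[-2, 1, 12], [-0.004, -0.002, 0], 1],
  [[-3, 1.5, 25], [-0.006, -0.003, 0], 1],
  [[-3, 1.5, 35], [-0.006, -0.003, 0], 1],
  [[-3, 1.5, 35], [-0.006, -0.003, 0], 1],
  [[-3, 1.5, 35], [-0.006, -0.003, 0], 1],
])

```text
t: 10.6
tool_pos: [500.3, -147.6, 65.0]
ee_rot: [0.003, 0.707, 0.707, 0.001]
wrist_force: [-0.7, 0.9, 0.6]
opening: 0.1
finger_force: 0.0
```

Request:
move_arm([
  [[0, 0, 1], [0, 0, 0], 1],
  [[0, 0, 2], [0, 0, 0], 1],
  [[0, 0, 3], [0, 0, 0], 1],
  [[0, 0, 4], [0, 0, 0], 1],
  [[0, 0, 4], [0, 0, 0], 1],
])

```text
t: 11.22
tool_pos: [500.0, -147.5, 60.6]
ee_rot: [0.002, 0.707, 0.707, 0.001]
wrist_force: [0.1, 0.5, 0.7]
opening: -0.4
finger_force: 0.0
```

```bash
python3 -c "
from h import *
go(498,-146.7,50,0)"
```

```text
[0.9, -2.0, 10.6] [0.004, 0.002, -0.0] F [0.1 0.5 0.7] t 11.225
```

Request:
move_arm([
  [[0, -1, 2], [0.002, 0.001, 0], 1],
  [[0.5, -2, 4], [0.003, 0.002, 0], 1],
  [[0.9, -2, 6], [0.003, 0.002, 0], 1],
  [[0.9, -2, 7], [0.003, 0.002, 0], 1],
  [[0.9, -2, 7], [0.003, 0.002, 0], 1],
])

```text
t: 11.85
tool_pos: [498.0, -146.6, 53.6]
ee_rot: [0.001, 0.707, 0.707, 0.0]
wrist_force: [-0.1, -0.2, -0.6]
opening: -0.2
finger_force: 0.0
```

Request:
move_arm([
  [[0, 0, 0.5], [0, 0, 0], 1],
  [[0, 0, 1], [0, 0, 0], 1],
  [[0, 0, 1.5], [0, 0, 0], 1],
  [[0, 0, 2], [0, 0, 0], 1],
  [[0, 0, 2], [0, 0, 0], 1],
])

```text
t: 12.48
tool_pos: [498.0, -146.7, 51.7]
ee_rot: [0.001, 0.707, 0.707, 0.0]
wrist_force: [0.3, -0.4, 0.9]
opening: -0.4
finger_force: 0.0
```

Request:
move_arm([
  [[0, 0, 0.5], [0, 0, 0], 1],
  [[0, 0, 1], [0, 0, 0], 1],
  [[0, 0, 1], [0, 0, 0], 1],
  [[0, 0, 1], [0, 0, 0], 1],
])

```text
t: 12.98
tool_pos: [498.1, -146.7, 50.7]
ee_rot: [0.001, 0.707, 0.707, 0.0]
wrist_force: [-0.5, -0.5, -0.3]
opening: -0.2
finger_force: 0.0
```

Request:
move_arm([
  [[0, 0, 0.5], [0, 0, 0], 1],
  [[0, 0, 1], [0, 0, 0], 1],
  [[0, 0, 1], [0, 0, 0], 1],
  [[0, 0, 1], [0, 0, 0], 1],
])

```text
t: 13.48
tool_pos: [498.1, -146.7, 49.7]
ee_rot: [0.001, 0.707, 0.707, 0.0]
wrist_force: [0.6, -0.4, -0.1]
opening: -0.2
finger_force: 0.0
```

Request:
move_arm([
  [[0, 0, 0.5], [0, 0, 0], 1],
  [[0, 0, 1], [0, 0, 0], 1],
  [[0, 0, 1], [0, 0, 0], 1],
  [[0, 0, 1], [0, 0, 0], 1],
])

```text
t: 13.98
tool_pos: [498.2, -146.6, 48.9]
ee_rot: [0.001, 0.707, 0.707, 0.001]
wrist_force: [-1.1, 0.5, 3.1]
opening: 0.1
finger_force: 1.3
```

Request:
move_arm([
  [[0, 0, 0.5], [0, 0, 0], 1],
  [[0, 0, 1], [0, 0, 0], 1],
  [[0, 0, 1], [0, 0, 0], 1],
  [[0, 0, 1], [0, 0, 0], 1],
])

```text
t: 14.48
tool_pos: [498.2, -146.5, 47.9]
ee_rot: [0.001, 0.707, 0.707, 0.001]
wrist_force: [-1.4, 2.7, 4.3]
opening: 0.0
finger_force: 2.3
```

```bash
python3 -c "
import numpy as np
P=lambda k:50*np.array([np.cos(k*np.pi/25),np.sin(k*np.pi/25)])
for c in range(10): print(c,[np.round(P(5*c+i)-P(5*c),1).tolist() for i in range(1,6)])"
```

```text
0 [[-0.4, 6.3], [-1.6, 12.4], [-3.5, 18.4], [-6.2, 24.1], [-9.5, 29.4]]
1 [[-4.0, 4.8], [-8.6, 9.1], [-13.7, 12.8], [-19.2, 15.9], [-25.0, 18.2]]
2 [[-6.1, 1.6], [-12.3, 2.3], [-18.6, 2.3], [-24.8, 1.6], [-30.9, 0.0]]
3 [[-5.8, -2.3], [-11.3, -5.3], [-16.4, -9.0], [-21.0, -13.3], [-25.0, -18.2]]
4 [[-3.4, -5.3], [-6.0, -11.0], [-8.0, -17.0], [-9.2, -23.1], [-9.5, -29.4]]
5 [[0.4, -6.3], [1.6, -12.4], [3.5, -18.4], [6.2, -24.1], [9.5, -29.4]]
6 [[4.0, -4.8], [8.6, -9.1], [13.7, -12.8], [19.2, -15.9], [25.0, -18.2]]
7 [[6.1, -1.6], [12.3, -2.3], [18.6, -2.3], [24.8, -1.6], [30.9, -0.0]]
8 [[5.8, 2.3], [11.3, 5.3], [16.4, 9.0], [21.0, 13.3], [25.0, 18.2]]
9 [[3.4, 5.3], [6.0, 11.0], [8.0, 17.0], [9.2, 23.1], [9.5, 29.4]]
```

Request:
move_arm([
  [[0, 0, 0.5], [0, 0, 0], 1],
  [[0, 0, 0.6], [0, 0, 0], 1],
  [[0, 0, 0.6], [0, 0, 0], 1],
])

```text
t: 14.85
tool_pos: [498.2, -146.5, 47.4]
ee_rot: [0.001, 0.707, 0.707, 0.001]
wrist_force: [0.1, 2.4, 5.5]
opening: 0.4
finger_force: 2.8
```

Request:
move_arm([
  [[-0.4, 6.3, 0], [0, 0, 0], 1],
  [[-1.6, 12.4, 0], [0, 0, 0], 1],
  [[-3.5, 18.4, 0], [0, 0, 0], 1],
  [[-6.2, 24.1, 0], [0, 0, 0], 1],
  [[-9.5, 29.4, 0], [0, 0, 0], 1],
])

```text
t: 15.48
tool_pos: [527.3, -156.4, 47.3]
ee_rot: [0.001, 0.707, 0.707, 0.0]
wrist_force: [-1.8, 1.5, 5.8]
opening: -0.0
finger_force: 2.7
```

Request:
move_arm([
  [[-4, 4.8, 0], [0, 0, 0], 1],
  [[-8.6, 9.1, 0], [0, 0, 0], 1],
  [[-13.7, 12.8, 0], [0, 0, 0], 1],
  [[-19.2, 15.9, 0], [0, 0, 0], 1],
  [[-25, 18.2, 0], [0, 0, 0], 1],
])

```text
t: 16.1
tool_pos: [545.9, -181.3, 47.4]
ee_rot: [0.001, 0.707, 0.707, 0.001]
wrist_force: [-2.2, 3.2, 5.5]
opening: 0.0
finger_force: 2.6
```

```bash
python3 -c "
from h import *
o=robot.get_obs();print(o['wrist_force'],o['ft_torque'],o['tool_pos'])
p,d=robot.snapshot('scene');q,_=robot.snapshot('top')
c=np.hstack([cv2.resize(p[170:290,130:270],(400,343)),cv2.resize(q[170:280,250:378],(400,343))]);cv2.imwrite('pics/g4.png',c[:,:,::-1])"
```

```text
[-2.20346183  3.16922985  5.51769286] [ 0.35377748  0.2523374  -0.02402518] [ 545.8925425  -181.25415188   47.40763245]
```

View pics/g4.png

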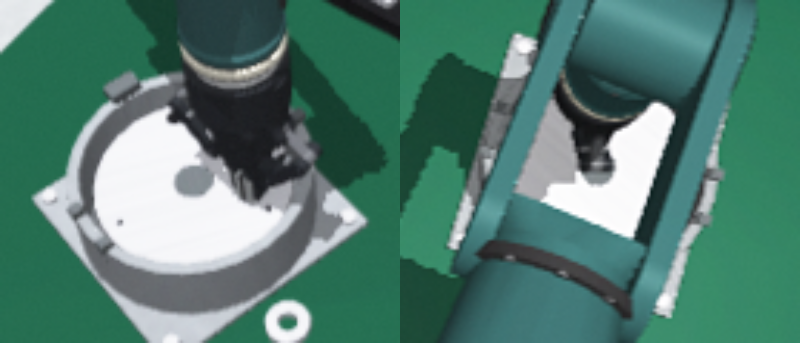

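The disc is turning: the index hole has left its old place and the small holes have moved. The force is steady at 5.5 N, so I'll continue.

Request:
move_arm([
  [[-6.1, 1.6, 0], [0, 0, 0], 1],
  [[-12.3, 2.3, 0], [0, 0, 0], 1],
  [[-18.6, 2.3, 0], [0, 0, 0], 1],
  [[-24.8, 1.6, 0], [0, 0, 0], 1],
  [[-30.9, 0, 0], [0, 0, 0], 1],
])

```text
t: 16.82
tool_pos: [546.2, -212.4, 47.5]
ee_rot: [0.001, 0.707, 0.707, 0.001]
wrist_force: [-0.4, 2.5, 6.0]
opening: -0.2
finger_force: 2.5
```

Request:
move_arm([
  [[-5.8, -2.3, 0], [0, 0, 0], 1],
  [[-11.3, -5.3, 0], [0, 0, 0], 1],
  [[-16.4, -9, 0], [0, 0, 0], 1],
  [[-21, -13.3, 0], [0, 0, 0], 1],
  [[-25, -18.2, 0], [0, 0, 0], 1],
])

```text
t: 17.45
tool_pos: [527.7, -237.8, 47.5]
ee_rot: [0.001, 0.707, 0.707, 0.001]
wrist_force: [1.8, 2.3, 5.4]
opening: 0.0
finger_force: 2.5
```

Request:
move_arm([
  [[-3.4, -5.3, 0], [0, 0, 0], 1],
  [[-6, -11, 0], [0, 0, 0], 1],
  [[-8, -17, 0], [0, 0, 0], 1],
  [[-9.2, -23.1, 0], [0, 0, 0], 1],
  [[-9.5, -29.4, 0], [0, 0, 0], 1],
])

```text
t: 18.08
tool_pos: [498.1, -247.3, 47.5]
ee_rot: [0.002, 0.707, 0.707, 0.0]
wrist_force: [2.6, 0.5, 5.2]
opening: -0.2
finger_force: 2.5
```

Request:
move_arm([
  [[0.4, -6.3, 0], [0, 0, 0], 1],
  [[1.6, -12.4, 0], [0, 0, 0], 1],
  [[3.5, -18.4, 0], [0, 0, 0], 1],
  [[6.2, -24.1, 0], [0, 0, 0], 1],
  [[9.5, -29.4, 0], [0, 0, 0], 1],
])

```text
t: 18.7
tool_pos: [468.5, -237.9, 47.4]
ee_rot: [0.002, 0.707, 0.707, 0.0]
wrist_force: [2.2, -1.3, 4.8]
opening: -0.2
finger_force: 2.5
```

Request:
move_arm([
  [[4, -4.8, 0], [0, 0, 0], 1],
  [[8.6, -9.1, 0], [0, 0, 0], 1],
  [[13.7, -12.8, 0], [0, 0, 0], 1],
  [[19.2, -15.9, 0], [0, 0, 0], 1],
  [[25, -18.2, 0], [0, 0, 0], 1],
])

```text
t: 19.32
tool_pos: [449.8, -213.3, 47.3]
ee_rot: [0.001, 0.707, 0.707, -0.001]
wrist_force: [0.3, -3.4, 5.8]
opening: -0.1
finger_force: 2.6
```

Request:
move_arm([
  [[6.1, -1.6, 0], [0, 0, 0], 1],
  [[12.3, -2.3, 0], [0, 0, 0], 1],
  [[18.6, -2.3, 0], [0, 0, 0], 1],
  [[24.8, -1.6, 0], [0, 0, 0], 1],
  [[30.9, 0, 0], [0, 0, 0], 1],
])

```text
t: 19.95
tool_pos: [449.1, -182.3, 47.0]
ee_rot: [0.001, 0.707, 0.707, -0.001]
wrist_force: [-0.2, -2.4, 5.6]
opening: 0.3
finger_force: 2.9
```

Request:
move_arm([
  [[5.8, 2.3, 0], [0, 0, 0], 1],
  [[11.3, 5.3, 0], [0, 0, 0], 1],
  [[16.4, 9, 0], [0, 0, 0], 1],
  [[21, 13.3, 0], [0, 0, 0], 1],
  [[25, 18.2, 0], [0, 0, 0], 1],
])

```text
t: 20.58
tool_pos: [466.4, -156.6, 46.6]
ee_rot: [-0.001, 0.707, 0.707, -0.002]
wrist_force: [-2.5, -0.9, 7.0]
opening: -0.2
finger_force: 3.3
```

Request:
move_arm([
  [[3.4, 5.3, 0], [0, 0, 0], 1],
  [[6, 11, 0], [0, 0, 0], 1],
  [[8, 17, 0], [0, 0, 0], 1],
  [[9.2, 23.1, 0], [0, 0, 0], 1],
  [[9.5, 29.4, 0], [0, 0, 0], 1],
])

```text
t: 21.2
tool_pos: [495.7, -146.4, 46.5]
ee_rot: [-0.002, 0.707, 0.707, -0.001]
wrist_force: [-2.8, 0.5, 7.7]
opening: -0.1
finger_force: 3.5
```

```bash
cat >> h.py <<'E'
def hole():
    """cw angle still to go to the pointer, by each view"""
    A=np.array([498.,-196.7])
    for n in("top","scene"):
        p,d=robot.snapshot(n); m=(p.max(2)<70).astype(np.uint8)
        hub=proj(n,[*A,49])[0]; 
        for c in cv2.findContours(m,0,1)[0]:
            a=cv2.contourArea(c); M=cv2.moments(c)
            if not 5<a<200: continue
            u=np.array([M['m10'],M['m01']])/M['m00']; w=plane(n,[u],49)[0][:2]-A
            if 55<np.hypot(*w)<78:
                sh=p[int(u[1])-9:int(u[1])+10,int(u[0])-9:int(u[0])+10]
                print(n,u.round(1),a,"r",np.hypot(*w).round(1),"ang",np.arctan2(w[1],w[0]).round(3),"togo",np.mod(np.arctan2(w[1],w[0])-2.81,2*np.pi).round(3))
E
python3 -c "
from h import *
hole()"
```

```text
scene [170.1 245.2] 8.5 r 64.7 ang -2.069 togo 1.404
```

Request:
move_arm([
  [[-0.4, 6.3, -0.4], [0, 0, 0], 1],
  [[-1.6, 12.4, -0.8], [0, 0, 0], 1],
  [[-3.5, 18.4, -0.8], [0, 0, 0], 1],
  [[-6.2, 24.1, -0.8], [0, 0, 0], 1],
  [[-9.5, 29.4, -0.8], [0, 0, 0], 1],
])

```text
t: 21.92
tool_pos: [525.2, -155.8, 47.1]
ee_rot: [-0.002, 0.707, 0.707, -0.001]
wrist_force: [-2.9, 1.5, 6.0]
opening: -0.1
finger_force: 2.9
```

```bash
python3 -c "
from h import *
hole()
import h
class F:
    get_calibration=robot.get_calibration
    def snapshot(s,n): f=np.load(n+'.npz');return f['p'],f['d']
h.robot=F();print('initial');hole()"
```

```text
scene [168.8 230.3] 9.5 r 64.1 ang -2.72 togo 0.753
initialTraceback (most recent call last):
  File "<string>", line 8, in <module>
    h.robot=F();print('initial');hole()
                                 ~~~~^^
  File "h.py", line 25, in hole
    hub=proj(n,[*A,49])[0];
        ~~~~^^^^^^^^^^^
  File "h.py", line 12, in proj
    c=robot.get_calibration(n);K,R,t=map(np.array,(c["intrinsics"],c["R"],c["t"]))
TypeError: make.<locals>.<lambda>() takes 1 positional argument but 2 were given
```

Request:
move_arm([
  [[-4, 4.8, 0], [0, 0, 0], 1],
  [[-8.6, 9.1, 0], [0, 0, 0], 1],
  [[-13.7, 12.8, 0], [0, 0, 0], 1],
  [[-17.5, 15.1, 0], [0, 0, 0], 1],
  [[-18.5, 15.6, 0], [0, 0, 0], 1],
])

```text
t: 22.65
tool_pos: [541.2, -174.3, 47.2]
ee_rot: [-0.001, 0.707, 0.707, -0.001]
wrist_force: [-2.0, 2.2, 4.5]
opening: -0.0
finger_force: 2.8
```

```bash
sed -i 's/A=np.array(\[498.,-196.7\])/pass/; s/for n in("top","scene"):$/for n,A in(("top",np.array([496.6,-196.4])),("scene",np.array([500.9,-197.3]))):/' h.py; python3 -c "
from h import *
hole()"
```

```text
scene [174.2 220.6] 9.0 r 67.8 ang 3.099 togo 0.289
```

Request:
move_arm([
  [[-2.2, 1.1, 0], [0, 0, 0], 1],
  [[-4.5, 2.1, 0], [0, 0, 0], 1],
  [[-7, 3, 0], [0, 0, 0], 1],
  [[-9.2, 3.7, 0], [0, 0, 0], 1],
  [[-9.2, 3.7, 0], [0, 0, 0], 1],
])

```text
t: 23.38
tool_pos: [545.0, -183.5, 47.3]
ee_rot: [-0.001, 0.707, 0.707, -0.001]
wrist_force: [-0.7, 2.2, 5.2]
opening: -0.0
finger_force: 2.7
```

```bash
python3 -c "
from h import *
hole()"
```

```text
scene [177.5 217.4] 8.0 r 68.2 ang 2.93 togo 0.12
```

Request:
move_arm([
  [[-1.6, 0.4, 0], [0, 0, 0], 1],
  [[-3.3, 0.8, 0], [0, 0, 0], 1],
  [[-4.9, 1.1, 0], [0, 0, 0], 1],
  [[-4.9, 1.1, 0], [0, 0, 0], 1],
])

```text
t: 23.98
tool_pos: [546.1, -188.2, 47.3]
ee_rot: [-0.001, 0.707, 0.707, -0.0]
wrist_force: [-1.1, 2.2, 5.6]
opening: 0.5
finger_force: 2.7
```

Request:
move_arm([
  [[0, 0, -2], [0, 0, 0], 1],
  [[0, 0, -15], [0, 0, 0], 1],
  [[10, 0, -40], [0, 0, 0], 1],
  [[60, -10, -60], [0, 0, 0], 1],
  [[115, -20, -70], [0, 0, 0], 1],
])

```text
t: 24.6
tool_pos: [527.8, -73.7, 119.3]
ee_rot: [0.002, 0.708, 0.706, 0.001]
wrist_force: [0.9, 1.0, -0.2]
opening: 0.3
finger_force: 0.0
```

Request:
move_arm([
  [[30, -10, 0], [0, 0, 0], 1],
  [[60, -15, 0], [0, 0, 0], 1],
  [[60, -15, 0], [0, 0, 0], 1],
])

```text
t: 24.98
tool_pos: [512.0, -12.5, 117.9]
ee_rot: [0.001, 0.706, 0.708, 0.0]
wrist_force: [0.7, 1.4, -0.3]
opening: 0.4
finger_force: 0.0
```

```bash
python3 -c "
from h import *
hole()
p,d=robot.snapshot('scene');q,_=robot.snapshot('top');np.savez('last.npz',p=p,q=q)
c=np.hstack([cv2.resize(p[180:260,145:225],(400,400),interpolation=2),cv2.resize(q[200:270,275:345],(400,400),interpolation=2)]);cv2.imwrite('pics/g5.png',c[:,:,::-1])"
```

```text
top [307.4 247.6] 8.5 r 66.0 ang 2.86 togo 0.05
scene [179.2 215.5] 9.5 r 69.6 ang 2.838 togo 0.028
```

View pics/g5.png

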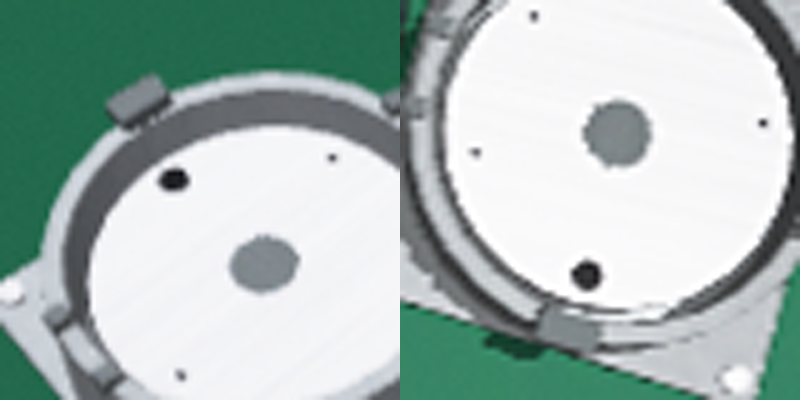

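```bash
python3 -c "
from h import *
A=lambda v:np.arctan2(v[1],v[0])
for n,hub,pt,ho in (('scene',(198,233),(172.8,199.3),(179.8,215.8)),('top',(313.1,223.3),(304.75,256.9),(307.7,247.95))):
    H=plane(n,[hub],49)[0][:2];P=plane(n,[pt],82)[0][:2]-H;O=plane(n,[ho],49)[0][:2]-H
    print(n,H,np.hypot(*P),np.hypot(*O),A(P),A(O),'togo',A(O)-A(P))
s=np.array([(125,53),(352,122),(57,276),(288,350)])/3.636+[255,170]
W=plane('top',s,12)[:,:2];print(W.mean(0),A(W[0]-W[2])+np.pi,A(W[1]-W[3])+np.pi,A(W[0]-W[1])+np.pi/2,A(W[2]-W[3])+np.pi/2)
"
```

```text
scene [ 501.68316112 -194.44941743] 95.31348925536372 67.9583868744351 2.8137582974766873 2.874402963387549 togo 0.06064466591086193
top [ 496.54392795 -196.06621172] 93.56131856473688 66.45481806089028 2.8136863161191727 2.879263116839638 togo 0.06557680072046512
[ 497.39289105 -197.09616116] 2.8139120862533695 2.809406056484361 2.8177987373378284 2.809524235887497
```

Both views agree that the hole needs about 0.062 rad more clockwise, so I'll do a short top-up push.

Request:
move_arm([
  [[-50, 10, 0], [0, 0, 0], 1],
  [[-100, 20, 0], [0, 0, 0], 1],
  [[-150, 30, 10], [0, 0, 0], 1],
  [[-172, 34, 35], [0, 0, 0], 1],
  [[-174, 35, 55], [0, 0, 0], 1],
])

```text
t: 25.8
tool_pos: [547.5, -191.3, 61.8]
ee_rot: [0.001, 0.709, 0.705, -0.0]
wrist_force: [-0.8, -0.2, 0.1]
opening: 0.3
finger_force: 0.0
```

Request:
move_arm([
  [[0, 0, 0], [0, 0, 0], 1],
  [[0, 0, 0], [0, 0, 0], 1],
  [[0, 0, 0], [0, 0, 0], 1],
])

```text
t: 26.18
tool_pos: [548.7, -188.0, 64.5]
ee_rot: [0.002, 0.707, 0.707, 0.001]
wrist_force: [0.2, 0.0, 0.1]
opening: 0.2
finger_force: 0.0
```

```bash
python3 -c "
from h import *
go(547.3,-187,52,0)"
```

```text
[1.0, -1.4, 12.5] [0.004, 0.001, 0.0] F [0.2 0.  0.1] t 26.175
```

Request:
move_arm([
  [[1, -1.4, 6], [0, 0, 0], 1],
  [[1, -1.4, 12.5], [0, 0, 0], 1],
  [[1, -1.4, 12.5], [0, 0, 0], 1],
  [[1, -1.4, 12.5], [0, 0, 0], 1],
  [[1, -1.4, 12.5], [0, 0, 0], 1],
])

```text
t: 26.8
tool_pos: [546.5, -186.8, 50.6]
ee_rot: [0.001, 0.707, 0.707, 0.0]
wrist_force: [0.2, -1.0, 0.0]
opening: 0.2
finger_force: 0.0
```

Request:
move_arm([
  [[0, 0, 1.5], [0, 0, 0], 1],
  [[0, 0, 3], [0, 0, 0], 1],
  [[0, 0, 4], [0, 0, 0], 1],
  [[0, 0, 4.5], [0, 0, 0], 1],
  [[0, 0, 4.5], [0, 0, 0], 1],
])

```text
t: 27.42
tool_pos: [547.1, -186.9, 47.1]
ee_rot: [0.001, 0.707, 0.707, 0.001]
wrist_force: [-0.8, 0.3, 5.7]
opening: 0.2
finger_force: 2.9
```

```bash
python3 -c "
from h import *
hole()"
```

```text
scene [179.5 216. ] 6.0 r 68.0 ang 2.844 togo 0.034
```

Request:
move_arm([
  [[-1.3, 0.3, 0], [0, 0, 0], 1],
  [[-2.6, 0.5, 0], [0, 0, 0], 1],
  [[-3.8, 0.6, 0], [0, 0, 0], 1],
  [[-3.8, 0.6, 0], [0, 0, 0], 1],
])

```text
t: 28.02
tool_pos: [547.7, -190.2, 47.1]
ee_rot: [0.001, 0.707, 0.707, 0.001]
wrist_force: [-1.0, 2.0, 4.4]
opening: 0.4
finger_force: 2.9
```

```bash
python3 -c "
from h import *
hole()"
```

```text
scene [180.8 215. ] 7.0 r 68.5 ang 2.786 togo 6.259
```

Request:
move_arm([
  [[0, 0, -2], [0, 0, 0], 1],
  [[0, 0, -15], [0, 0, 0], 1],
  [[10, 0, -40], [0, 0, 0], 1],
  [[60, -10, -60], [0, 0, 0], 1],
  [[115, -20, -80], [0, 0, 0], 1],
])

```text
t: 28.75
tool_pos: [526.6, -75.2, 126.7]
ee_rot: [0.001, 0.708, 0.706, 0.0]
wrist_force: [0.6, 0.7, 0.5]
opening: -0.2
finger_force: 0.0
```

Request:
move_arm([
  [[30, -10, -10], [0, 0, 0], 1],
  [[60, -15, -20], [0, 0, 0], 1],
  [[60, -15, -20], [0, 0, 0], 1],
  [[60, -15, -20], [0, 0, 0], 1],
  [[60, -15, -20], [0, 0, 0], 1],
])

```text
t: 29.38
tool_pos: [511.8, -16.6, 145.2]
ee_rot: [0.0, 0.708, 0.707, -0.0]
wrist_force: [-1.2, -0.6, -0.9]
opening: -0.1
finger_force: 0.0
```

```bash
python3 -c "
from h import *
hole()
p,d=robot.snapshot('scene');q,_=robot.snapshot('top')
c=np.hstack([cv2.resize(p[180:260,145:225],(400,400),interpolation=2),cv2.resize(q[200:270,275:345],(400,400),interpolation=2)]);cv2.imwrite('pics/g6.png',c[:,:,::-1])"
```

```text
top [305.6 247.5] 8.0 r 67.0 ang 2.793 togo 6.266
scene [180.6 214.6] 8.5 r 69.7 ang 2.782 togo 6.255
```

View pics/g6.png

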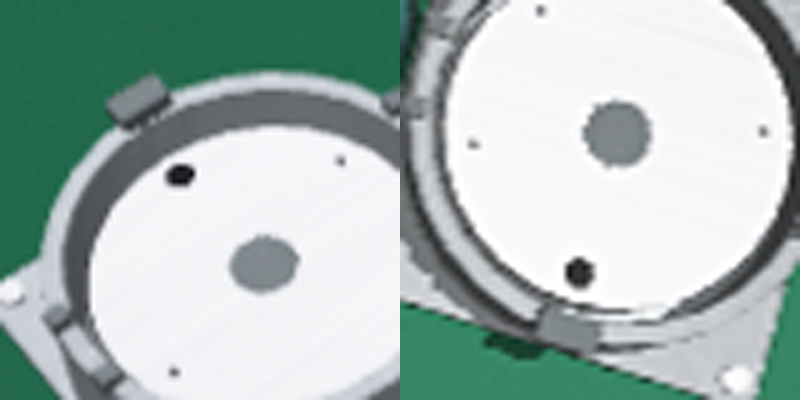

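The hole is now in line with the hub and the pointer, at (180,175) in the scene crop and (579,272) in the top crop. The estimated error is under 0.01 rad, so I'm handing in.

```bash
python3 -c "
from rig import robot
print(robot.sign_off())"
```

```text
the job is handed in; nothing more can be done
None
```

I laid the transit bar flat in the tray, then turned the impeller clockwise past the pointer and one whole turn more, leaving its hole at the pointer (about 0.01 rad by the cameras); wrist readings during the pushing stayed under 8 N, and I handed in at about 29 s.

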